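# Fetch the dolly bar from behind the tools

## Task

Clear the three tools that stand on the plywood board (copper tube, wooden block, copper finial) out of the way into the white enamelled tray, standing upright, while the steel bar stays on the board. Then fetch the steel bar from behind them and lay it centred in the wooden cradle, and only then put each tool back upright in the middle of the very plate it stood on at the start (tube on the round plate, block on the square one, finial on the hexagonal one). Nothing may tip over on the way.

Things in the scene. Friction and masses are not known exactly. Their poses are not given: they have to be found in the camera images.
- tube: Upright open copper tube, outside diameter 44, inside 38, 100 high, 0.34 kg. Origin: centre of its underside; z is its axis, up.
- block: Upright square pale hardwood block 44 x 44 x 105 high, 0.15 kg. Origin: centre of its underside; x and y square to its side faces, z up.
- finial: Upright copper finial 111 high, 0.24 kg: hexagonal foot 44 across flats (51 across corners) and 12 high, a slim waisted stem, and on top a round knob of diameter 32 whose upright side runs from 76 to 104 above the underside (rounded off above): grip it there. Origin: centre of its underside; z up.
- bar: Dark steel dolly bar 140 long (its x) x 24 wide (its y) x 28 high, 0.7 kg, two small dark hole marks in its top. Origin: centre of its underside; z up. Either end may point either way. At the start it lies flat on the board just behind the row of tools, parallel to the row, its near side face 12 to 15 mm from them; its far side is free.
- plate_round: Dark steel disc, diameter 58, 4 thick, fixed on the board; the tube's place. Origin: centre of its underside; its top is 4 above it.
- plate_square: Dark steel square plate 56 x 56, 4 thick, fixed on the board; the block's place. Origin: centre of its underside; top 4 above.
- plate_hex: Dark steel hexagonal plate 56 across flats, 4 thick, fixed on the board; the finial's place. Origin: centre of its underside; top 4 above.
- board: Fixed plywood board 150 (x) x 250 (y) x 12 thick. Origin: centre of its underside on the bench; x points away from the robot and y to the left, turned by up to 0.3 rad. The three plates lie in a row along its y at x = -30, spaced 64, in an order that changes; the bar lies along y at about x = +18. A loose nut and a small copper collar lie at its two far corners.
- tray: Fixed shallow white enamelled tray, the side area: outside 280 (x) x 130 (y) x 18 high, walls and floor 4 thick. Origin: centre of its underside; its floor is 4 above. Empty at the start.
- cradle: Fixed dark wooden cradle for the bar: base 170 (x) x 90 (y) x 10 thick, with four upright cheeks 16 high (top at 26) at x = -62 and +62, each 26 long and 14 thick, leaving a channel 44 wide along x centred on y = 0; between the cheeks the middle 98 of its length is open to both sides for the fingers. Origin: centre of its underside; the bar lies on the base, 10 above, its x along the cradle's x.

How it is judged:
By the outcome, as a careful person would: the job done as asked, in the order asked, and still so for the second after the job is handed in, with the robot touching nothing.
It also fails if it takes over 144 s, if anything falls off the work surface, if the arm or the gripper's body presses on something with over 40 N, if the wrist force passes 120 N, or if a joint passes its speed limit or range.

## Robot

A 7-joint arm with a two-finger parallel gripper is mounted at the origin on the work surface. World frame = base frame: x ahead of the robot, y to its left, z up, the work surface at z = 0. Lengths are in m, angles in rad, forces in N, time in s.
With the tool pointing down it reaches from about 0.425 to 0.95 m from the base axis. Payload 16.7 kg.
Tool frame: the origin (TCP) lies at the very end of the fingers, on their centre line; the grasp point (between the pads) lies 19 mm behind it; z points along the fingers, y is the line along which they close (so a half turn about z gives the same grasp; the last joint's range is limited). The gripper opens to 94 mm and grips with 3 to 60 N. Pads are 16 mm wide; open, the fingers measure 119 mm over their backs; the gripper's body (75 mm by 177 mm) begins 78 mm behind the grasp point.
Start: joints at [-1.302, 0.426, 0.074, 1.606, -0.034, 1.111, -0.067], TCP at [0.274, 0.617, 0.205] pointing down, gripper open.
Joint ranges: [-2.85, 2.85], [-0.5, 2.14], [-1.23, 1.37], [0.21, 2.46], [-1.02, 4.16], [0.16, 2.05], [-2.73, 2.73]. Speed limits (rad/s): [1.89, 1.89, 2.39, 2.39, 3.01, 3.01, 3.01].

## Interface

Orientations are given as a unit quaternion [x, y, z, w].
In Python, from cell import arm gives the robot as it stands. Calls block until the motion is done:
- arm.move_to(position, orientation): joint-space move of the TCP to a pose.
- arm.movel(position, attitude=None, vel=0.15): straight line of the TCP; attitude=None keeps the orientation; vel is the mean speed in m/s.
- arm.move_joints(angles): joint-space move.
- arm.grip(opening): finger opening in m; the grip force is fixed at half the most; returns when the fingers have stopped.
- arm.sleep(seconds).
- arm.solve_ik(position, orientation): joint angles nearest the present ones, or None.
- arm.get_state(): the state.
- arm.camera(name): name is "side" or "top" or "wrist"; returns the picture (480x640x3 uint8, red, green, blue); there is no depth.
- arm.camera_model(name): a dict with "fx", "fy", "cx", "cy" (pixels), "R" (3x3) and "t" (3): a world point X has camera coordinates R X + t; the wrist camera has in their place "tool_from_camera" (4x4, takes a point from camera to tool coordinates, whose origin is the TCP and whose axes are the flange's). Camera axes: x right, y down, z forward; pixel columns grow to the right and rows downward; lengths in m; the calibration is good to about 2 mm. A picture is of the moment at which its call begins: read the wrist's pose just before it. camera_model takes no time and is no camera call.
A pose or a line that the arm cannot do raises arm.Unreachable and nothing moves.
- arm.close_job(): hands the job in; it is judged then, once.
The state is a dict: "t": time; "qpos": joint angles; "qvel": joint speeds; "tau": joint torques, N m; "position": TCP position; "tool_rot": TCP orientation; "wrist_force": force on the tool from outside, world axes, zero at the start; "wrist_torque": the same for the moment, N m; "finger_gap": finger opening in m; "finger_force": force on a finger pad.
Only numpy, scipy, OpenCV 4.12 (cv2) and the standard library are available. Lean on these libraries where they do the work, as an engineer would, in place of code of your own. Each camera call takes 0.05 s, during which the arm holds its last target. There are 200 camera calls.

## Working session

There is one attempt and no reset: what is moved stays moved. The work goes in short steps, each a Python script; the robot and the scene stay as the last script left them, time stands still between calls to the robot, and variables do not carry over. Pictures are saved under pics/ and viewed, at most 14 in all, crops included, and the job is handed in when it is done.

```bash
mkdir -p pics; ls; python3 - <<'E'
from cell import arm
import cv2,numpy as np
for n in("top","side"):
    cv2.imwrite(f"pics/{n}0.png",arm.camera(n)[:,:,::-1]); m=arm.camera_model(n)
    print(n,m["fx"],m["fy"],m["cx"],m["cy"],(-np.array(m["R"]).T@m["t"]).round(3),np.round(m["R"],3).tolist())
print(np.round(arm.camera_model("wrist")["tool_from_camera"],3))
s=arm.get_state();print(s["t"],s["tool_rot"],s["position"],s["finger_gap"])
E
```

```text
pics
top 575.3560914421706 575.3560914421706 326.55582602510754 244.2042613154399 [0.344 0.023 1.037] [[-0.063, -0.998, 0.006], [-0.974, 0.061, -0.217], [0.216, -0.019, -0.976]]
side 520.5921687324026 520.5921687324026 317.1256990328317 237.22062871961134 [0.318 0.552 0.678] [[-0.929, -0.37, -0.007], [-0.26, 0.667, -0.699], [0.263, -0.647, -0.715]]
[[-0.001 -0.963 -0.27   0.079]
 [ 1.    -0.001 -0.     0.001]
 [ 0.    -0.27   0.963 -0.179]
 [ 0.     0.     0.     1.   ]]
0.1 [ 2.07883542e-01  9.78153433e-01 -5.38118517e-04 -7.68535683e-05] [0.27436709 0.61632484 0.20486893] 0.09419537664957878
```

View pics/top0.png

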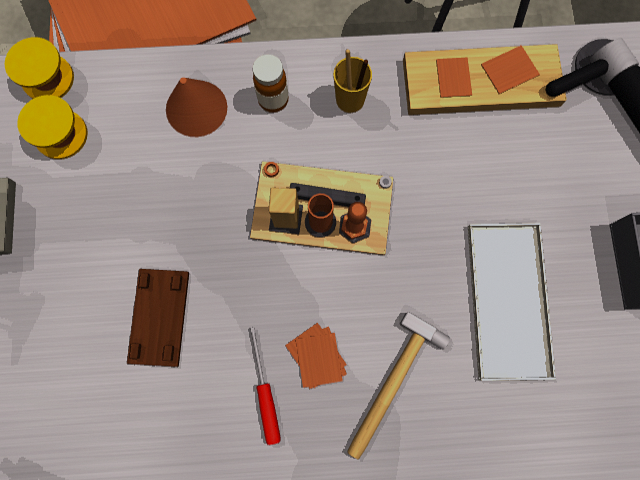

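View pics/side0.png

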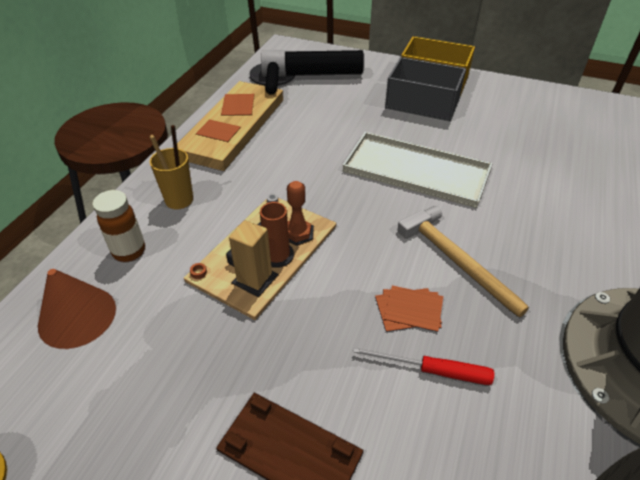

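The top view shows the block at (283,210), tube at (320,210) and finial at (356,222), standing on the board. The bar is behind them at (328,195), the cradle at (158,317) and the tray at (510,302). The side view agrees.

```bash
cat > h.py <<'E'
import numpy as np,cv2
from scipy.spatial.transform import Rotation as Ro
from cell import arm
def rot(yaw): # tool down, closing line (tool y) perpendicular to x-dir yaw
    return Ro.from_matrix(np.array([[np.cos(yaw),np.sin(yaw),0],[np.sin(yaw),-np.cos(yaw),0],[0,0,-1]])).as_quat()
def cam(n):
    m=arm.camera_model(n); K=(m["fx"],m["fy"],m["cx"],m["cy"])
    if n!="wrist":
        R=np.array(m["R"]).T; return K,R,-R@np.array(m["t"])
    s=arm.get_state(); T=np.array(m["tool_from_camera"]); Rt=Ro.from_quat(s["tool_rot"]).as_matrix()
    return K,Rt@T[:3,:3],Rt@T[:3,3]+s["position"]
def cast(c,px,z):
    K,R,o=c; px=np.atleast_2d(px).astype(float)
    d=np.c_[(px[:,0]-K[2])/K[0],(px[:,1]-K[3])/K[1],np.ones(len(px))]@R.T
    return (o+d*((z-o[2])/d[:,2])[:,None])[:,:2]
def proj(c,P):
    K,R,o=c; q=(np.atleast_2d(P)-o)@R; return np.c_[q[:,0]/q[:,2]*K[0]+K[2],q[:,1]/q[:,2]*K[1]+K[3]]
def rect(c,mask,z):
    cs=max(cv2.findContours(mask.astype(np.uint8),cv2.RETR_EXTERNAL,cv2.CHAIN_APPROX_NONE)[0],key=cv2.contourArea)
    P=cast(c,cs[:,0],z); r=cv2.minAreaRect((P*1000).astype(np.float32))
    return r
E
python3 - <<'E'
from h import *
c=cam("top"); im=cv2.imread("pics/top0.png"); hsv=cv2.cvtColor(im,cv2.COLOR_BGR2HSV)
for p in [(300,235),(158,317),(510,302),(220,300),(283,200),(320,230)]: print(p,hsv[p[1],p[0]])
def roi(m,x0,y0,x1,y1):
    o=np.zeros(m.shape,np.uint8); o[y0:y1,x0:x1]=m[y0:y1,x0:x1]; return o
S=hsv[...,1].astype(int);V=hsv[...,2];H=hsv[...,0]
k=np.ones((5,5),np.uint8)
b=cv2.morphologyEx(roi((S>70),240,155,405,262),cv2.MORPH_CLOSE,k)
print("board",rect(c,b,.012))
print("cradle",rect(c,roi((S>90),115,260,200,380),.012))
bl=im.astype(int); 
t=roi(((V>205)|(S>25)).astype(np.uint8),455,215,565,390)
print("tray",rect(c,t,.018))
print(cast(c,[[470,224],[539,223],[553,380],[476,380]],.018))
print("bar",cast(c,[[296,186],[364,196]],.04))
E
```

```text
(300, 235) [ 18 128 195]
(158, 317) [ 10 202  82]
(510, 302) [110   8 194]
(220, 300) [  0  12 168]
(283, 200) [ 21 139 191]
(320, 230) [  8 186  52]
board ((641.6084594726562, 6.832611083984375), (249.29739379882812, 152.15980529785156), 79.26829528808594)
cradle ((458.22528076171875, 309.27679443359375), (90.67173767089844, 168.30050659179688), 82.94905090332031)
tray ((448.24481201171875, -316.2293701171875), (134.5191650390625, 276.0960388183594), 87.30492401123047)
[[ 0.59088925 -0.26138177]
 [ 0.58492668 -0.38797545]
 [ 0.30536694 -0.37198752]
 [ 0.31381697 -0.23909943]]
bar [[ 0.6759525   0.05198587]
 [ 0.6494553  -0.06975075]]
```

The sizes match (board 249x152, cradle 91x168, tray 135x276). Next is a wrist look at the board.

```bash
python3 - <<'E'
from h import *
B=np.array([.6416,.0068]);a=np.radians(-10.7)
x=np.array([np.cos(a),np.sin(a)])
for k in (0,np.pi): print(k,arm.solve_ik([*(B+.02*x),.27],rot(a+k)))
arm.move_to([*(B+.02*x),.27],rot(a))
c=cam("wrist"); cv2.imwrite("pics/w1.png",arm.camera("wrist")[:,:,::-1]); np.save("w1.npy",np.array([*c[0],*c[1].ravel(),*c[2]]))
print(c[0],c[2],arm.get_state()["t"],arm.get_state()["position"])
for n,p,z in[("fin",(.61,-.05),.1),("tray",(.45,-.316),.1),("tr-",(.37,-.316),.1),("tr+",(.53,-.316),.1)]:
  for k in(90,-90): print(n,k,arm.solve_ik([*p,z],rot(a+np.radians(k))))
E
```

```text
0 [-0.75289565  0.49722406  0.94825118  1.59981172 -0.4188259   1.26241682
 -1.49015377]
3.141592653589793 [-0.49540088  0.3906499   0.53716732  1.58575736 -0.20878505  1.22286223
  1.46415148]
(402.0558548025301, 402.0558548025301, 319.29788340929383, 245.5734596200516) [ 0.73807557 -0.00934625  0.44920174] 2.725 [0.66128264 0.00402268 0.26981434]
fin 90 [-0.40133363  0.47753314  0.49563197  1.86728021 -0.29044709  0.86830235
  0.05034606]
fin -90 [-0.80405601  0.77561697  1.17086184  1.88737848 -0.8267675   1.06860942
 -2.61434531]
tray 90 [ 0.00260812  0.40256077  0.61449573  2.01227718 -0.31420447  0.81956854
  0.6099576 ]
tray -90 [-0.25472685  0.53857228  0.99213817  2.0239869  -0.58454062  0.89174875
 -2.26890664]
tr- 90 [-0.05017484  0.31980052  0.74477167  2.15212471 -0.30946874  0.77493438
  0.70657347]
tr- -90 [-0.24776962  0.41952239  1.02286611  2.15975127 -0.49664984  0.81789653
 -2.23950248]
tr+ 90 [ 0.02848183  0.4933391   0.53570592  1.85728094 -0.31986382  0.87692914
  0.53221702]
tr+ -90 [-0.27859744  0.68271241  1.02567242  1.87300549 -0.69779856  0.99651471
 -2.27213215]
```

View pics/w1.png

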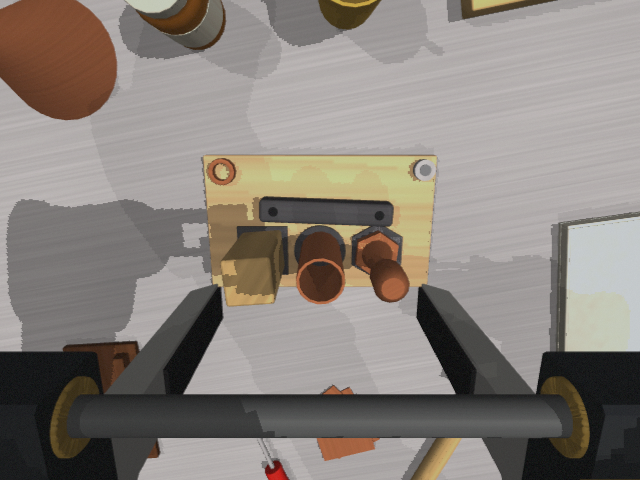

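The wrist view shows the board at (205..437,155..287) and the bar at (260..392,197..226). Tops are the tube rim at (320,281), block at (252,281) and knob at (389,285). I'll zoom in and compute.

```bash
cat >> h.py <<'E'
def load(f):
    v=np.load(f); return tuple(v[:4]),v[4:13].reshape(3,3),v[13:]
E
python3 - <<'E'
from h import *
im=cv2.imread("pics/w1.png"); c=load("w1.npy")
cv2.imwrite("pics/w1c.png",cv2.resize(im[145:310,195:445],None,fx=3.2,fy=3.2,interpolation=cv2.INTER_CUBIC))
hsv=cv2.cvtColor(im,cv2.COLOR_BGR2HSV)
far=cast(c,[[205,155],[437,155]],.012); print("far corners",far,np.linalg.norm(far[0]-far[1]))
B=np.array([.6416,.0068]);a=np.radians(-10.7)
R=np.array([[np.cos(a),-np.sin(a)],[np.sin(a),np.cos(a)]])
loc=lambda p:((p-B)@R).round(4)
print("far loc",loc(far))
print("tube top",loc(cast(c,[[320.5,281]],.116)))
print("bar corners",loc(cast(c,[[260,197],[392,202],[392,226],[260,220]],.04)))
print("proj plates", proj(c,[[*(B+R@np.array([-.03,y])),.016] for y in(.064,0,-.064)]))
print("proj tops", proj(c,[[*(B+R@np.array([-.03,y])),z] for y,z in((.064,.121),(0,.116),(-.064,.115))]))
E
```

```text
far corners [[ 0.73881009  0.11393438]
 [ 0.69329938 -0.12825247]] 0.24642583590930228
far loc [[ 0.0756  0.1233]
 [ 0.0759 -0.1231]]
tube top [[-0.0276  0.0008]]
bar corners [[ 0.0352  0.0625]
 [ 0.0301 -0.0727]
 [ 0.0049 -0.0739]
 [ 0.0112  0.0634]]
proj plates [[263.93440318 251.51732318]
 [320.91574826 251.56893087]
 [377.88910584 251.62053133]]
proj tops [[247.9835957  285.59240634]
 [321.38054232 283.59256671]
 [393.59738637 283.24921124]]
```

View pics/w1c.png

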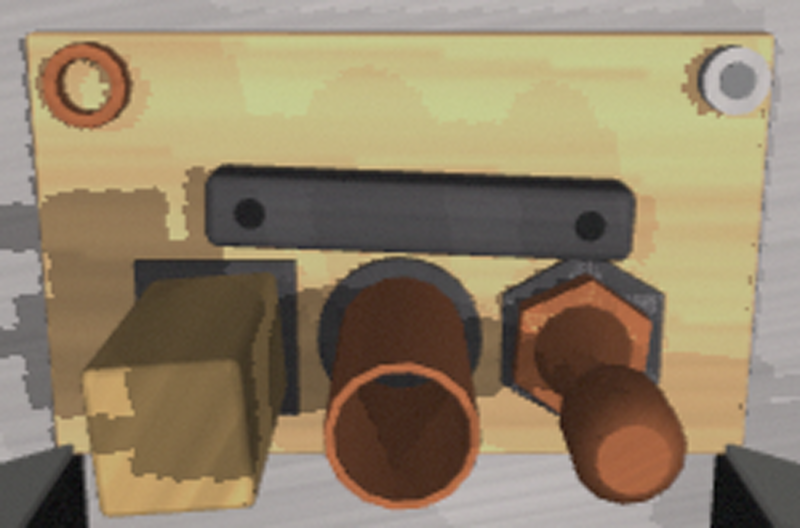

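The crop shows the order block, tube, finial from left to right, with the block turned slightly and the bar about 2° off parallel. I'll compute fine tool and plate positions next.

```bash
python3 - <<'E'
from h import *
c=load("w1.npy")
B=np.array([.6416,.0068]);a=np.radians(-10.7)
R=np.array([[np.cos(a),-np.sin(a)],[np.sin(a),np.cos(a)]])
L=lambda p,z:(((cast(c,np.array(p,float)/3.2+[194.65,144.65],z))-B)@R*1000).round(1).tolist()
print("block",L([[85,370],[238,360],[252,505],[105,515]],.121))
print("tube",L([[403,436],[327,436],[480,436],[403,363],[403,509]],.116))
print("knob top",L([[635,462]],.127), "sil r,l",L([[686,455],[560,420]],.115))
print("foot",L([[590,277],[517,311],[652,318],[650,355],[517,350]],.028))
print("sq",L([[135,260],[297,262],[298,414]],.016))
print("round far,left,right",L([[399,258],[319,335],[482,335]],.016))
print("hex",L([[580,258],[503,297],[663,294],[503,383]],.016))
print("bar",L([[207,185],[633,198],[632,255],[206,245]],.04), "holes",L([[249,214],[590,227]],.04))
print("board",L([[27,33],[775,33],[748,455],[58,452]],.012))
E
```

```text
block [[-6.9, 85.8], [-4.0, 44.8], [-45.9, 42.3], [-48.9, 83.0]]
tube [[-27.5, 0.7], [-27.5, 21.7], [-27.4, -20.5], [-6.4, 0.7], [-49.2, 0.7]]
knob top [[-30.7, -61.5]] sil r,l [[-33.4, -77.9], [-23.1, -42.5]]
foot [[-3.5, -62.5], [-15.4, -38.2], [-17.8, -84.1], [-31.0, -84.1], [-29.2, -38.6]]
sq [[-0.6, 92.8], [-1.2, 37.0], [-56.7, 37.8]]
round far,left,right [[0.2, 1.8], [-27.4, 29.8], [-27.4, -27.3]]
hex [[0.3, -60.6], [-13.6, -34.4], [-12.5, -89.9], [-45.1, -35.1]]
bar [[29.5, 63.4], [25.5, -73.4], [6.7, -74.0], [9.9, 64.5]] holes [[20.1, 50.2], [16.0, -60.0]]
board [[75.7, 125.3], [75.9, -122.9], [-73.8, -125.0], [-72.9, 125.5]]
```

Board pose is consistent across all features, with an offset of about (+0.8,+1.0) mm. I'll move the finial first.

```bash
cat >> h.py <<'E'
a=np.radians(-10.7)
R2=lambda t:np.array([[np.cos(t),-np.sin(t)],[np.sin(t),np.cos(t)]])
B0=np.array([.6416,.0068])
bl=lambda x,y:B0+R2(a)@[x/1000,y/1000]   # old local mm -> world
ta=np.radians(-2.7); T0=np.array([.4485,-.316])
tr=lambda x:T0+R2(ta)@[x/1000,0]
Q=np.pi/2
TOOL={"finial":(bl(-29.8,-61.4),a+Q,.071,.032,tr(-85),bl(-29.2,-63)),
      "tube":(bl(-27.6,.7),a+Q,.044,.044,tr(0),bl(-29.2,1)),
      "block":(bl(-26.4,64),a+np.radians(4)+Q,.044,.044,tr(85),bl(-29.2,65))}
UP=.23
def pick(p,yaw,z,w,op=.094):
    arm.grip(op) if abs(arm.get_state()["finger_gap"]-op)>.003 else None
    arm.move_to([*p,UP],rot(yaw)); arm.movel([*p,z],vel=.2); arm.grip(w-.01)
    g=arm.get_state()["finger_gap"]; print("grip gap",round(g,4),"want",w)
    assert abs(g-w)<.004
    arm.movel([*p,z+.01],vel=.05); arm.movel([*p,UP+.02],vel=.2)
def place(p,yaw,z,w,op=None):
    arm.move_to([*p,UP+.02],rot(yaw)); arm.movel([*p,z+.02],vel=.2); arm.movel([*p,z],vel=.04)
    s=arm.get_state(); print("held",round(s["finger_gap"],4),"F",np.round(s["wrist_force"],1),"pos",np.round(s["position"],4),"t",s["t"])
    arm.grip(op or w+.03); arm.movel([*p,UP],vel=.2)
E
python3 - <<'E'
from h import *
n="finial"; p,y,o,w,t,b=TOOL[n]
pick(p,y,.016+o,w); place(t,y,.0045+o,w)
cv2.imwrite("pics/t1.png",arm.camera("top")[150:400,240:570,::-1]); print(arm.get_state()["t"])
E
```

```text
grip gap 0.0312 want 0.032
held 0.0314 F [ 0.1 -0.2 -4.1] pos [ 0.3634 -0.3121  0.0753] t 10.1167
11.75
```

View pics/t1.png

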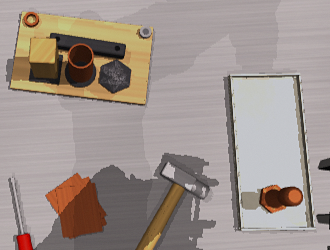

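The finial stands upright in the tray at about (270,198) in the crop, and the board row is undisturbed. Tube and block next, then a wrist look at the bar.

```bash
python3 - <<'E'
from h import *
for n in("tube","block"):
    p,y,o,w,t,b=TOOL[n]; pick(p,y,.016+o,w); place(t,y,.0045+o,w)
x=R2(a)@[1,0]
p=bl(10,0); arm.move_to([*p,.22],rot(a+np.pi))
c=cam("wrist"); im=arm.camera("wrist")[:,:,::-1]; cv2.imwrite("pics/w2.png",im); np.save("w2.npy",np.array([*c[0],*c[1].ravel(),*c[2]]))
t=arm.camera("top")[150:400,240:570,::-1]
cv2.imwrite("pics/w2b.png",np.hstack([cv2.resize(im,(460,345)),cv2.resize(t,(330,345))])); print(arm.get_state()["t"])
E
```

```text
grip gap 0.0439 want 0.044
held 0.0437 F [-0.   0.4 -3.8] pos [ 0.4484 -0.3161  0.0483] t 20.25
grip gap 0.0437 want 0.044
held 0.0436 F [-0.   0.8 -1.5] pos [ 0.5333 -0.32    0.0482] t 30.5
33.6167
```

View pics/w2b.png

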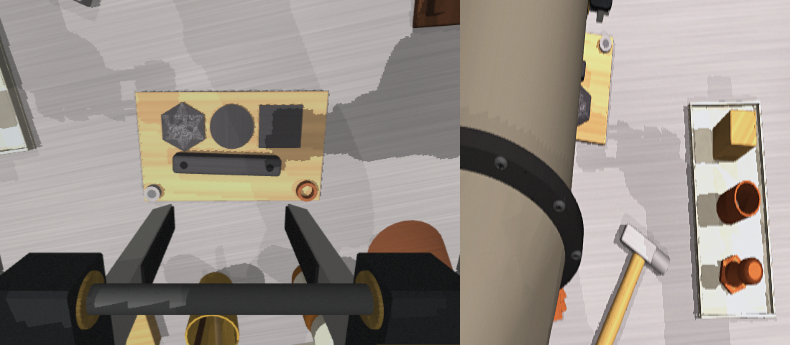

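All three tools stand in the tray, and the plates and bar are in full view. I'm measuring them from this reversed camera view, which should cancel any calibration bias.

```bash
python3 - <<'E'
from h import *
c=load("w2.npy"); im=cv2.imread("pics/w2.png"); hsv=cv2.cvtColor(im,cv2.COLOR_BGR2HSV)
m=((hsv[...,1]<90)&(hsv[...,2]<110)).astype(np.uint8); o=np.zeros_like(m); o[128:262,205:445]=m[128:262,205:445]
# keep only in board
for k in cv2.findContours(cv2.morphologyEx(o,cv2.MORPH_OPEN,np.ones((3,3))),cv2.RETR_EXTERNAL,cv2.CHAIN_APPROX_NONE)[0]:
    if cv2.contourArea(k)<900: continue
    z=.040 if cv2.boundingRect(k)[2]>110 else .016
    P=((cast(c,k[:,0],z)-B0)@R2(a)*1000).astype(np.float32)
    M=cv2.moments(P); print(z,cv2.boundingRect(k),"cen",np.round([M["m10"]/M["m00"],M["m01"]/M["m00"]],1),cv2.minAreaRect(P),"circ",np.round(cv2.minEnclosingCircle(P)[1],1))
bw=(hsv[...,1]>60).astype(np.uint8);o=np.zeros_like(bw);o[115:290,180:465]=bw[115:290,180:465]
r=rect(c,cv2.morphologyEx(o,cv2.MORPH_CLOSE,np.ones((9,9))),.012);print("board",r,(np.array(r[0])/1000-B0)@R2(a)*1000)
E
```

```text
0.04 (240, 212, 152, 33) cen [15.4 -4.7] ((15.314990043640137, -4.6702728271484375), (138.32919311523438, 27.60792350769043), 87.88792419433594) circ 69.3
0.016 (360, 146, 62, 60) cen [-29.1  65.6] ((-29.156892776489258, 65.7154312133789), (56.42279052734375, 55.174476623535156), 89.75669860839844) circ 39.1
0.016 (292, 145, 61, 62) cen [-29.2   1.7] ((-29.204490661621094, 1.8039016723632812), (57.22504806518555, 56.571998596191406), 44.26871871948242) circ 29.0
0.016 (224, 143, 61, 68) cen [-31.4 -64.4] ((-28.990488052368164, -62.620113372802734), (56.00133514404297, 62.474369049072266), 31.19161033630371) circ 31.6
board ((643.1322021484375, 8.144866943359375), (249.49290466308594, 150.4207305908203), 79.04560089111328) [1.25586454 1.60596226]
```

Plates agree within 0.6 mm. Now a wrist look at the cradle before fetching the bar.

```bash
sed -i 's/bl(-29.2,-63)/bl(-29.2,-62.7)/;s/bl(-29.2,1)/bl(-29.2,1.4)/;s/bl(-29.2,65)/bl(-29.2,65.3)/' h.py; python3 - <<'E'
from h import *
C=np.array([.458,.309]); cy=np.radians(-7.05)
for k in(0,np.pi): print([None if (q:=arm.solve_ik([*C,z],rot(cy+k))) is None else np.round(q,2) for z in(.02,.25)])
p=bl(17.8,-4.8); 
for k in(Q,-Q): print(k,np.round(arm.solve_ik([*p,.02],rot(a-.0367+k)),2))
v=C+R2(cy)@[.02,0]
arm.move_to([*v,.25],rot(cy))
c=cam("wrist"); im=arm.camera("wrist")[:,:,::-1]; cv2.imwrite("pics/w3.png",im); np.save("w3.npy",np.array([*c[0],*c[1].ravel(),*c[2]]))
hsv=cv2.cvtColor(im,cv2.COLOR_BGR2HSV); m=(hsv[...,1]>100).astype(np.uint8); m[330:]=0; m[:, :150]=0;m[:,480:]=0
r=rect(c,m,.010); print(r, arm.get_state()["t"])
cv2.imwrite("pics/w3b.png",np.hstack([im[100:340,130:500],cv2.cvtColor(m*255,cv2.COLOR_GRAY2BGR)[100:340,130:500]]))
E
```

```text
[array([-1.45,  0.74,  1.01,  2.06, -0.87,  0.84, -1.6 ]), array([-1.66,  0.38,  1.23,  1.87, -0.39,  1.16, -1.98])]
[array([-1.19,  0.55,  0.62,  2.05, -0.5 ,  0.69,  1.2 ]), array([-1.39,  0.23,  0.81,  1.86, -0.19,  1.12,  0.94])]
1.5707963267948966 [-0.72  0.84  0.94  1.81 -0.84  0.95  0.38]
-1.5707963267948966 [ 0.12  0.62 -0.3   1.76  0.24  0.8   2.63]
((458.82275390625, 312.83837890625), (88.45772552490234, 167.6061553955078), 82.92578887939453) 36.7333
```

View pics/w3b.png

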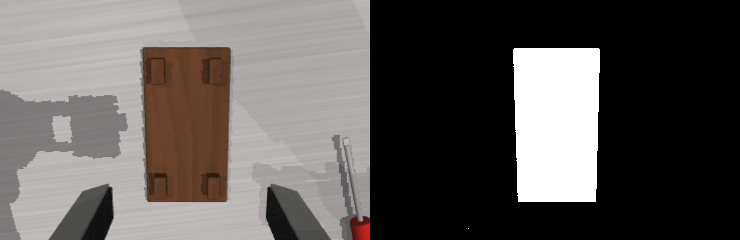

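Cradle found at (0.459, 0.3125), yaw -7.05°, with size 88x168, which fits. I'll fetch the bar.

```bash
python3 - <<'E'
from h import *
C=np.array([.459,.3125]); cy=np.radians(-7.05)
pick(bl(17.8,-4.8),a-.0367+Q,.0205,.024,.05)
place(C,cy+np.pi,.0190,.024,.05)
arm.move_to([*(C+R2(cy)@[.02,0]),.25],rot(cy))
c=cam("wrist"); im=arm.camera("wrist")[:,:,::-1]; cv2.imwrite("pics/w4.png",im); np.save("w4.npy",np.array([*c[0],*c[1].ravel(),*c[2]])); print(arm.get_state()["t"])
P=[[*(C+R2(cy)@[x,y]),z] for x,y,z in[(.07,.012,.038),(.07,-.012,.038),(-.07,-.012,.038),(-.07,.012,.038)]]
print("expected corners in crop",((proj(c,P)-[240,130])*4).round())
cv2.imwrite("pics/w4b.png",cv2.resize(im[130:330,240:400],None,fx=3,fy=3))
E
```

```text
grip gap 0.0239 want 0.024
held 0.0239 F [-0.3 -0.2 -6. ] pos [0.4589 0.3124 0.0187] t 45.6167
49.9333
expected corners in crop [[270. 136.]
 [370. 136.]
 [366. 679.]
 [274. 679.]]
```

View pics/w4b.png

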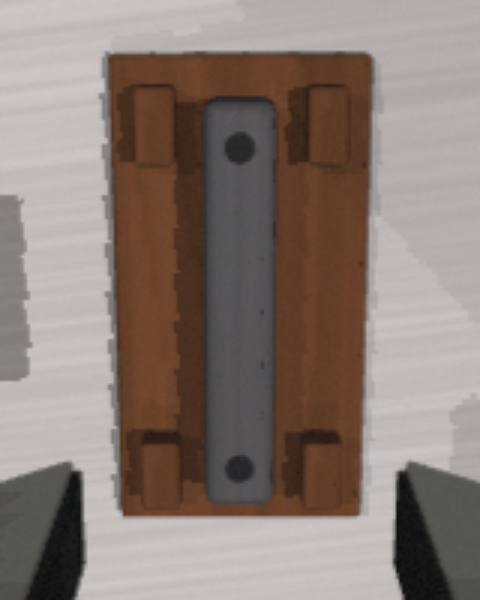

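The bar lies in the channel, laterally centred (bar at 240, base 110–372 in the crop). I'll check the lengthwise centring numerically and put the tools back.

```bash
python3 - <<'E'
from h import *
c=load("w4.npy"); C=np.array([.459,.3125]); cy=np.radians(-7.05)
L=lambda p,z:((cast(c,np.array(p,float)/3+[239.67,129.67],z)-C)@R2(cy)*1000).round(1).tolist()
print("holes",np.mean(L([[240,147],[239,468]],.038),0),L([[240,147],[239,468]],.038))
print("bar ends",L([[240,99],[239,502]],.038)); print("base",L([[110,53],[371,53],[358,516],[124,516]],.010))
print("cheek tops outer",L([[155,86],[329,86],[161,508],[323,508]],.026))
E
```

```text
holes [0.9 0.5] [[56.1, 0.3], [-54.3, 0.7]]
bar ends [[71.2, 0.3], [-66.9, 0.7]]
base [[84.6, 44.2], [84.6, -44.0], [-84.4, -44.0], [-84.4, 43.9]]
cheek tops outer [[74.6, 28.2], [74.6, -28.8], [-74.3, 28.8], [-74.3, -29.6]]
```

Centred within 1 mm. Putting the tools back.

```bash
python3 - <<'E'
from h import *
for n in("block","tube","finial"):
    p,y,o,w,t,b=TOOL[n]; print(n); pick(t,y,.0045+o,w,w+.03); place(b,a+Q,.0165+o,w)
arm.move_to([*bl(20,0),.27],rot(a))
c=cam("wrist"); im=arm.camera("wrist")[:,:,::-1]; cv2.imwrite("pics/w5.png",im); np.save("w5.npy",np.array([*c[0],*c[1].ravel(),*c[2]])); print(arm.get_state()["t"])
cv2.imwrite("pics/w5c.png",cv2.resize(im[145:310,195:445],None,fx=3.2,fy=3.2,interpolation=cv2.INTER_CUBIC))
E
```

```text
block
grip gap 0.0438 want 0.044
held 0.0437 F [-3.4  1.3  5.5] pos [0.6248 0.0765 0.0604] t 59.1167
tube
grip gap 0.0442 want 0.044
held 0.0441 F [-3.7  2.3  6.9] pos [0.6131 0.0138 0.0605] t 68.475
finial
grip gap 0.0315 want 0.032
held 0.0316 F [-2.4  1.6  6.3] pos [ 0.6012 -0.0493  0.0875] t 77.7417
80.8083
```

View pics/w5c.png

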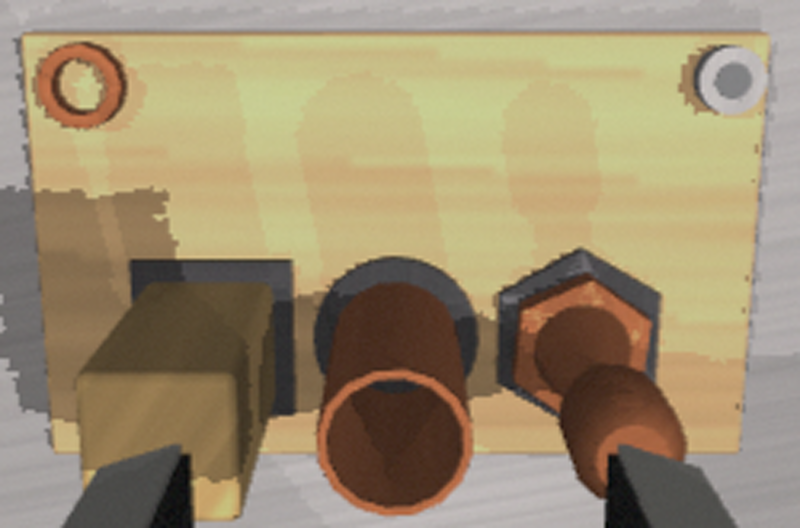

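The three tools stand on their own plates. I'll check the offsets numerically from this image.

```bash
python3 - <<'E'
from h import *
c=load("w5.npy")
L=lambda p,z:((cast(c,np.array(p,float)/3.2+[194.65,144.65],z)-B0)@R2(a)*1000).round(1).tolist()
print("tube c",np.mean(L([[318,442],[473,442],[395,369],[395,516]],.116),0),"plate r",L([[394,257],[314,334],[478,334]],.016))
print("block top",L([[78,376],[237,376]],.121),"plate",L([[131,260],[293,261],[294,414]],.016))
print("block far base",L([[150,284],[272,284]],.016))
print("foot",L([[588,277],[516,311],[657,316]],.028),"hex",L([[582,249],[499,294],[660,294]],.016))
E
```

```text
tube c [-29.4    1.55] plate r [[0.6, 2.2], [-27.0, 30.2], [-27.0, -27.2]]
block top [[-8.4, 86.5], [-8.4, 43.9]] plate [[-0.4, 92.8], [-0.8, 37.0], [-56.6, 37.9]]
block far base [[-8.9, 86.7], [-8.9, 44.4]]
foot [[-3.6, -63.1], [-15.4, -39.2], [-17.2, -87.1]] hex [[3.4, -62.5], [-12.5, -34.3], [-12.6, -90.2]]
```

Everything is within about 1 mm, upright and clear of the robot.

```bash
python3 -c "
from cell import arm
print(arm.get_state()['t'],arm.close_job())"
```

```text
the job is handed in; nothing more can be done
80.8083 None
```

The job is handed in at 80.8 s: the bar lies in the cradle and the three tools stand upright on their own plates, each within about 1 mm of centre by the wrist camera; the judge's verdict was not returned.

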